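Load the ultrasonic cleaner with rail offcuts

ROBOT

A 6-joint arm with a two-finger parallel gripper is mounted at the origin on the work surface. World frame = base frame: x ahead of the robot, y to its left, z up, the work surface at z = 0. Lengths are in mm, angles in rad, forces in N, time in s.
With the tool pointing down it reaches from about 375 to 925 mm from the base axis. Payload 5.7 kg.
Tool frame: the origin (TCP) lies where the fingers leave the gripper's body, on its centre line; the fingertips stand nose_length ahead of it and the grasp point (between the pads) lies 54 mm ahead of it (nose_length is the distance from the TCP to the fingertips, in mm); z points along the fingers, y is the line along which they close (so a half turn about z gives the same grasp; the last joint's range is limited). The gripper opens to 85 mm and grips with 20 to 120 N. Pads are 22 mm wide; open, the fingers measure 114 mm over their backs; the gripper's body (76 mm by 85 mm) begins 54 mm behind the grasp point. The pads swing forward as they close: fully open they stand 13 mm farther back than shut.
Start: joints at [-1.221, 0.359, 1.51, -0, 1.272, -0.115], TCP at [268.93, -536.33, 303.867] pointing down, gripper open.
Joint ranges: [-2.97, 2.97], [-1.01, 2.36], [0.21, 2.38], [-0.96, 4.11], [0.2, 2.71], [-2.98, 2.98]. Speed limits (rad/s): [2.39, 2.39, 3.14, 3.14, 3.14, 3.14].

INTERFACE

Orientations are given as a 3x3 rotation matrix whose columns are the frame's x, y, z axes.
In Python, from rig import get_state, read_camera, finish_job, boxes_of, cut_out, landmark_of, nose_length gives the robot as it stands.
- The arm moves only by the shell command python3 -m pendant 'ROWS' [FORCE]. ROWS is rows parted by semicolons, their numbers by spaces, 1 to 12 of them, each of 7 numbers: a rotation vector rx, ry, rz in rad, then dx, dy, dz in mm, then the finger opening in mm; each row is the pose to reach, as a shift and turn from the pose commanded when the command began, along the tool's axes at that moment; what a row does not reach only later rows make up. A row lasts 1/8 s, in which the tool goes at most 62.5 mm and 0.188 rad, less where a joint would pass 70% of its speed; a pose out of reach is approached as far as the arm can. The fingers move at their own pace and stop on an object; FORCE is the grip in N (left out, the last holds). Time passes only in rows, so rows that do not move let the fingers close. It prints the time, the measured TCP pose, the force, the opening and the grip force at its end.
- get_state(): the state, without advancing time (a new reading comes with each control period).
- read_camera(name): name is "scene" or "top" or "wrist"; returns a dict with "image" (480x640x3 uint8, red, green, blue), "fovy" (degrees; the focal length in pixels is half the picture's height over the tangent of half this angle, whatever the lens; pixels are square), "cx", "cy" (the principal point, pixels), "R" (3x3) and "t" (3): a world point X has camera coordinates R X + t. Camera axes: x right, y down, z forward; pixel columns grow to the right and rows downward; lengths in mm; the calibration is good to about 2 mm. A picture is of the moment at which its call begins. There is no depth.
- finish_job(): hands the job in; it is judged then, once.
Trained networks look in the newest picture that a camera, given by its name, has taken for a name from the list of things; names that differ only in an ending like _2 or _b are one class to them, and where a whole thing is asked for, a point or a joint stands for the part that bears it (a point fixed in the world has none). Each returns a list of dicts, best first, with "confidence" (0 to 1); they miss things now and then, are a little off and sometimes report something else, mostly with a low value. They report only what shows in the picture. A call takes as long as a camera call. They do not tell look-alikes from the thing itself.
- boxes_of(camera, name): "location" ([x, y, z] in mm, in the coordinates of the camera as it stood for that picture, good to about 4 mm: the middle of the surface that is visible of it).
- cut_out(camera, name): "mask" (480x640 bool, what is visible of it).
- landmark_of(camera, name): "location" ([x, y, z] in mm, in the coordinates of the camera as it stood for that picture, good to about 4 mm: a listed point, or the origin of a listed thing).
The state is a dict: "clock": time; "q": joint angles; "qd": joint speeds; "joint_efforts": joint torques, N m; "tool_pos": TCP position; "eef_rot": TCP orientation; "ft_force": force on the tool from outside, world axes, zero at the start; "ft_torque": the same for the moment, N m; "finger_gap": finger opening in mm; "grasp_force": force on a finger pad.
Only numpy, scipy, OpenCV 4.12 (cv2) and the standard library are available. Lean on these libraries where they do the work, as an engineer would, in place of code of your own. Each camera call takes 0.05 s, during which the arm holds its last target. There are 200 camera calls.

TASK

Open the ultrasonic cleaner by squeezing the sprung tab on its lid towards the grip while lifting the lid off, and lay the lid, right way up and flat, in the middle of the rubber mat. Drop every aluminium rail piece that lies on the bench into the cleaner, one to a pocket and lying flat on the floor of its pocket, then put the lid back the way it came so that it lies fully home and its latch has sprung shut. Last of all, with the lid on, push the cleaner's switch lever fully over, and leave the bottle, jar and screwdriver where they stand.

Things in the scene. Friction and masses are not known exactly. Their poses are not given: they have to be found in the camera images.
- cleaner: Fixed ultrasonic cleaner, grey box 136 mm (x) by 287 mm (y -107 to +180), blue dial panel at -x, yaw within 0.2 rad. Origin on the bench below the latch, z up. Rim 90 mm high. Tank inside: x +-48, y -89 to +107 mm, floor 40 mm above the bench, parted by two thin dividers (tops at 82 mm) and a latch rib (y -8 to +26, top 84 mm). Beyond y = 125 mm a deck 70 mm high carries the switch.
- pocket0 (a point): Centre of the floor of the pocket at the -y end. Each pocket is 96 mm long (cleaner x), 38.5 mm wide (cleaner y), 42 to 50 mm deep, and takes one rail piece lying along cleaner x. The pocket centres lie at cleaner y = -69.75, -27.25, +45.25 and +87.75 mm.
- pocket1 (a point): Centre of the floor of the second pocket, between pocket0 and the latch rib.
- pocket2 (a point): Centre of the floor of the third pocket, on the +y side of the latch rib.
- pocket3 (a point): Centre of the floor of the fourth pocket, nearest the switch.
- lid: Loose steel lid, 0.3 to 0.45 kg, plate 120 mm (x) by 220 mm (y -101 to +119) by 8 mm. Origin on the plate's underside below the grip; fitted, it lies 90 mm straight above the cleaner's origin, axes alike. Four tapered feet 22 mm long (x +-38, y -79 and +97 mm) enter the tank's corners with 2 mm play; laid down, the origin is 22 mm above the support. Balances at the grip.
- lid_middle (a point): Middle of the plate's underside, at lid (0, 9, 0) mm.
- tab_face (a point): Outer face of the unpressed tab, at lid (0, 15, 30) mm. The grip on the lid is a fixed black fin (40 mm long in x, y -15 to -3, top 45 mm above the lid's origin) and the sprung grey tab beside it (36 mm in x, y +9 to +15, top 45 mm). Pinch fin and tab together along lid y: 30 mm over both, 24 mm squeezed (middle then at y = -3 mm). Fits only with the tab to cleaner +y.
- latch (a joint): How far the tab is pressed towards the fin: 0 sprung out, 0.006 m fully in. The spring takes 3 N at 0, 7 N fully in. A barb at its foot (to 21 mm below the plate) hooks 3.5 mm under a lip in the rib, so the lid lifts only with the tab pressed 4 mm or more. To refit, seat the lid with the tab squeezed, then let go: the tab springs out under the lip.
- rail0: Aluminium profile offcut, a square bar 75 x 24 x 24 mm with grooved sides, 60 to 120 g; origin at its centre, x along its length. Three or all four of them are on the bench, lying flat at any yaw; an absent one reads None from the start.
- rail1: Aluminium profile offcut, a square bar 75 x 24 x 24 mm with grooved sides, 60 to 120 g; origin at its centre, x along its length. Three or all four of them are on the bench, lying flat at any yaw; an absent one reads None from the start.
- rail2: Aluminium profile offcut, a square bar 75 x 24 x 24 mm with grooved sides, 60 to 120 g; origin at its centre, x along its length. Three or all four of them are on the bench, lying flat at any yaw; an absent one reads None from the start.
- rail3: Aluminium profile offcut, a square bar 75 x 24 x 24 mm with grooved sides, 60 to 120 g; origin at its centre, x along its length. Three or all four of them are on the bench, lying flat at any yaw; an absent one reads None from the start.
- mat: Fixed blue-grey rubber mat on the bench, 250 mm (its x) by 140 mm (its y), 3 mm thick, origin at the centre of its underside; between the cleaner and the rail pieces.
- switch (a joint): Switch lever: 0 = off, leaning to the cleaner's -x; 1.0 rad = fully over to the cleaner's +x, on. It swings about the cleaner's y axis, is stiff only by friction (about 0.06 N m) and stays where it is left.
- switch_tip (a point): Centre of the 26 mm black ball at the end of the lever, 45 mm from the pivot; the pivot is at cleaner (0, 153, 92) mm, so the ball is 131 mm above the bench when off or on, and 137 mm half way.
- wash_bottle: Bystander: white plastic bottle, 64 mm across, 150 mm tall, standing beyond the work; origin under its centre.
- jar: Bystander: amber glass jar, 70 mm across, 80 mm tall; origin under its centre.
- driver: Bystander: screwdriver lying on the bench beyond the work.
Not all that is in view belongs to the job. What is shaped like the rail3 but turquoise is not meant. Leave any yellow look-alike of the rail1 alone.

How it is judged (in metres and radians):
On the way, in this order (a step that is already met when the one before it is completed fails the run):
1. the tab is pressed in while the lid is lifted clear of the cleaner (value of joint latch above 0.003 m and z of lid in the frame of cleaner above 0.105 m).
2. the lid lies flat and right way up in the middle of the mat (within 45 mm), let go (horizontal distance between lid_middle and mat below 0.045 m and height (world z) of lid below 0.032 m and angle between lid's own z axis and vertical below 0.08 rad and contact force between the fingers and lid below 0.2 N), for 0.2 s.
3. every rail piece lies on the floor of a pocket, with the lid still off (z of rail0 in the frame of cleaner between 0.04 and 0.058 m and x of rail0 in the frame of cleaner between -0.05 and 0.05 m and y of rail0 in the frame of cleaner between -0.09 and 0.108 m and z of rail1 in the frame of cleaner between 0.04 and 0.058 m and x of rail1 in the frame of cleaner between -0.05 and 0.05 m and y of rail1 in the frame of cleaner between -0.09 and 0.108 m and z of rail2 in the frame of cleaner between 0.04 and 0.058 m and x of rail2 in the frame of cleaner between -0.05 and 0.05 m and y of rail2 in the frame of cleaner between -0.09 and 0.108 m and z of rail3 in the frame of cleaner between 0.04 and 0.058 m and x of rail3 in the frame of cleaner between -0.05 and 0.05 m and y of rail3 in the frame of cleaner between -0.09 and 0.108 m and horizontal distance between lid and cleaner above 0.1 m), for 0.2 s.
4. the lid is back, fully home with its latch sprung shut, and let go (z of lid in the frame of cleaner between 0.08 and 0.0935 m and horizontal distance between lid and cleaner below 0.007 m and y of tab_face in the frame of cleaner above 0 m and angle between lid's own z axis and vertical below 0.05 rad and value of joint latch below 0.002 m and contact force between the fingers and lid below 0.2 N), for 0.2 s.
5. the switch lever is pushed over (value of joint switch above 0.85 rad), for 0.2 s.
At the end, for the whole second after the job is handed in: Every rail piece present lies on a pocket floor (centre under 18 mm above it); the lid is home (3.5 mm in height, 7 mm sideways, 0.05 rad level, tab to the switch side) with its tab sprung out to under 2 mm; the switch is over by at least 0.85 rad (z of rail0 in the frame of cleaner between 0.04 and 0.058 m and x of rail0 in the frame of cleaner between -0.05 and 0.05 m and y of rail0 in the frame of cleaner between -0.09 and 0.108 m and z of rail1 in the frame of cleaner between 0.04 and 0.058 m and x of rail1 in the frame of cleaner between -0.05 and 0.05 m and y of rail1 in the frame of cleaner between -0.09 and 0.108 m and z of rail2 in the frame of cleaner between 0.04 and 0.058 m and x of rail2 in the frame of cleaner between -0.05 and 0.05 m and y of rail2 in the frame of cleaner between -0.09 and 0.108 m and z of rail3 in the frame of cleaner between 0.04 and 0.058 m and x of rail3 in the frame of cleaner between -0.05 and 0.05 m and y of rail3 in the frame of cleaner between -0.09 and 0.108 m and z of lid in the frame of cleaner between 0.08 and 0.0935 m and horizontal distance between lid and cleaner below 0.007 m and y of tab_face in the frame of cleaner above 0 m and angle between lid's own z axis and vertical below 0.05 rad and value of joint latch below 0.002 m and value of joint switch above 0.85 rad and linear speed of lid below 0.02 m/s); the robot touches nothing.
It fails at once if the cleaner is switched on without its lid on (value of joint switch above 0.5 rad and (horizontal distance between lid and cleaner above 0.02 m or z of lid in the frame of cleaner above 0.11 m)).
It fails at once if the bottle, jar or screwdriver is moved more than 30 mm (distance of any of wash_bottle, jar, driver from where it was at the start of the episode above 0.03 m).
Of rail0, rail1, rail2, rail3 only 3 to 4 are there at a start; the rules pass over those that are not, and their reading is None.
At some moment in a run one of rail0, rail1, rail2, rail3 may be knocked a few centimetres aside while the robot is not near it.
Once in a run the grip may slacken for a moment while it holds something.
It also fails if it takes over 210 s, if anything falls off the work surface, if the arm or the gripper's body presses on something with over 40 N, if the wrist force passes 120 N, or if a joint passes its speed limit or range.

## Working session

There is one attempt and no reset: what is moved stays moved. The work goes in short steps, Python scripts to look and compute and a shell command to move; the robot and the scene stay as the last step left them, time stands still between calls to the robot, and variables do not carry over. Pictures are saved under pics/ and viewed, at most 14 in all, crops included, and the job is handed in when it is done.

```bash
ls; mkdir -p pics
cat > h.py <<'E'
import numpy as np, cv2
from rig import *
def snap(name,fn=None):
    c=read_camera(name)
    if fn: cv2.imwrite('pics/'+fn,c['image'][:,:,::-1])
    return c
def W(c,p): return np.array(c['R']).T@(np.array(p)-np.array(c['t']))
def foc(c): return 240/np.tan(np.radians(c['fovy'])/2)
def proj(c,X):
    p=np.array(c['R'])@np.array(X)+np.array(c['t']); f=foc(c); return np.array([c['cx']+f*p[0]/p[2],c['cy']+f*p[1]/p[2]])
def onplane(c,uv,z):
    f=foc(c); R=np.array(c['R']); o=-R.T@np.array(c['t'])
    d=R.T@np.array([(uv[0]-c['cx'])/f,(uv[1]-c['cy'])/f,1]); return o+d*(z-o[2])/d[2]
E
python3 - <<'E'
from h import *
np.set_printoptions(precision=1,suppress=True)
s=get_state(); print(s['clock'],s['tool_pos'],s['eef_rot'],nose_length)
for cam in ('scene','top'):
    c=snap(cam,cam+'0.png')
    print(cam,c['fovy'],c['cx'],c['cy'],W(c,[0,0,0]))
    for n in ('cleaner','pocket0','pocket3','lid','lid_middle','tab_face','mat','switch_tip','rail0','jar','wash_bottle','driver'):
        for r in landmark_of(cam,n)[:6]: print(n,round(r['confidence'],2),W(c,r['location']),proj(c,W(c,r['location'])))
E
```

```text
pics
0.0 [ 268.7 -535.8  303. ] [[ 0.9  0.4 -0. ]
 [ 0.4 -0.9  0. ]
 [ 0.  -0.  -1. ]] 72.6
scene 55.03142902957477 318.87860850331197 241.90878185699398 [1398.6  -21.3  706.6]
cleaner 0.74 [535.2 244.    1.5] [422.8 264.1]
lid 0.98 [533.8 243.3  92. ] [428.  233.3]
lid_middle 0.79 [531.4 250.8  93.6] [431.1 232.1]
tab_face 0.94 [532.6 257.7 124.9] [436.4 221.2]
switch_tip 0.54 [535.6 400.2 130. ] [499.8 220.2]
rail0 0.87 [ 591.3 -245.9   15.7] [215.4 274.5]
rail0 0.74 [ 740.3 -311.2   11.6] [170.9 323.7]
rail0 0.7 [ 464.5 -237.8   12.7] [227.4 242.6]
rail0 0.69 [ 447.2 -367.6   10.4] [177.5 239.2]
rail0 0.65 [ 599.3 -364.7   15. ] [162.6 277. ]
rail0 0.57 [ 351.4 -390.8   15.2] [177.  216.9]
jar 0.85 [779.2  -7.5   3.1] [320.1 341. ]
wash_bottle 0.87 [ 762.5 -164.     0.3] [242.5 335.6]
driver 0.84 [767.9 173.9   4.9] [410.3 336. ]
top 45.505534482040595 319.3738994417528 238.86144140371277 [ 476.1   12.5 1324.6]
pocket0 0.82 [519.1 174.8  40.6] [251.6 254.1]
pocket3 0.82 [519.1 174.8  40.6] [251.6 254.1]
lid 0.94 [536.3 239.4  91.7] [218.7 245.8]
lid_middle 0.7 [533.6 251.9  90.5] [213.1 247.1]
tab_face 0.58 [533.1 257.2 115.9] [208.2 246.8]
mat 0.72 [542.3 -32.3   1.2] [343.1 243.6]
switch_tip 0.6 [532.9 399.  130. ] [139.3 247.4]
rail0 0.86 [ 740.5 -313.9   11.8] [463.8 156.3]
rail0 0.69 [ 599.9 -364.6   15.6] [488.  216.4]
rail0 0.66 [ 589.3 -245.7   13.7] [436.  221.7]
rail0 0.66 [ 461.4 -240.7   13.9] [435.2 277.6]
rail0 0.66 [ 449.9 -370.2   12.1] [492. 282.]
rail0 0.6 [ 350.  -392.9    9.4] [502.9 325.9]
jar 0.6 [781.5  -8.3  -2.1] [331.4 141.9]
jar 0.15 [534.8 251.   90.2] [213.5 246.5]
wash_bottle 0.8 [ 761.7 -171.     2.8] [401.3 148.9]
wash_bottle 0.75 [ 465.  -241.5   14.7] [435.5 276. ]
wash_bottle 0.71 [537.1 239.2  91.5] [218.8 245.4]
driver 0.67 [766.5 170.4  -0.9] [255.3 149.1]
```

View pics/top0.png

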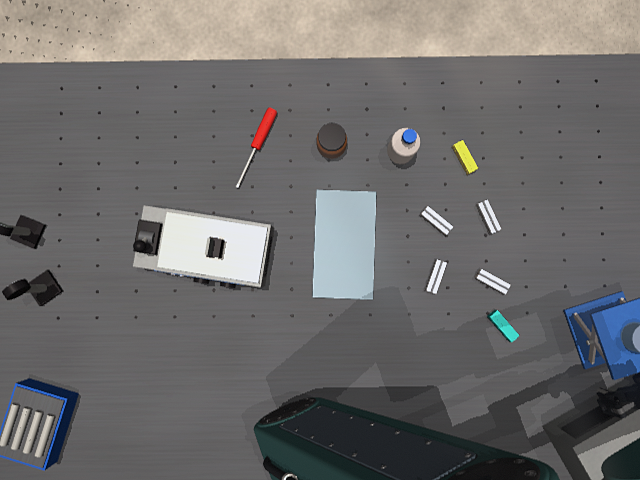

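View pics/scene0.png

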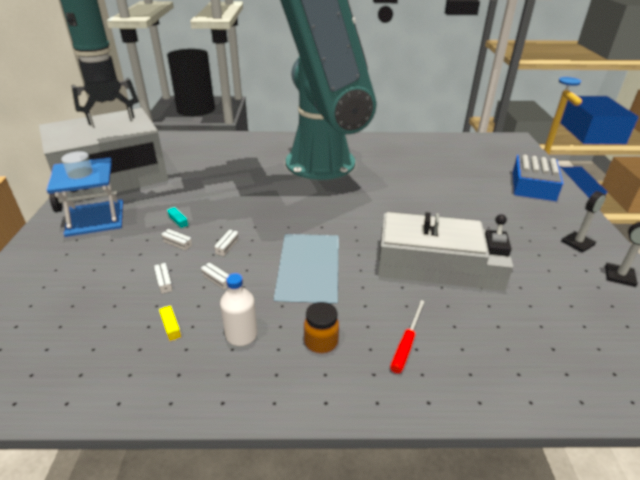

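The top view shows four silver rails at (436,221), (488,216), (436,277) and (492,282). Their look-alikes are yellow at (464,156) and turquoise at (503,326), both excluded. The lid is at (218,246) with the switch on its left (+y), and the mat is at (345,244). Next I measure yaws and centres, and make one close crop to check the choice.

```bash
cat >> h.py <<'E'
def rect(c,mask,z):
    "corners of mask's contour put on plane z -> centre, size, yaw of long side"
    m=mask.astype(np.uint8); cs,_=cv2.findContours(m,cv2.RETR_EXTERNAL,cv2.CHAIN_APPROX_NONE)
    k=max(cs,key=cv2.contourArea)[:,0,:]
    P=np.array([onplane(c,uv,z)[:2] for uv in k],np.float32)
    (x,y),(w,h),a=cv2.minAreaRect(P)
    if w<h: w,h,a=h,w,a+90
    return np.array([x,y,w,h,(a+90)%180-90])
E
python3 - <<'E'
from h import *
np.set_printoptions(precision=1,suppress=True)
c=snap('top'); im=c['image'].astype(int)
cv2.imwrite('pics/crop1.png',cv2.resize(c['image'][130:350,400:540,::-1],None,fx=3.5,fy=2.7))
for n,z in (('rail0',24),('mat',3),('lid',98),('cleaner',90)):
    for r in cut_out('top',n)[:7]: 
        m=r['mask']; print(n,round(r['confidence'],2),rect(c,m,z),im[m].mean(0))
c2=snap('scene')
for n,z in (('rail0',24),('lid',98)):
    for r in cut_out('scene',n)[:7]: 
        m=r['mask']; print('S',n,round(r['confidence'],2),rect(c2,m,z),c2['image'][m].mean(0))
# height of rails from two views: triangulate landmarks
E
```

```text
rail0 0.88 [ 453.3 -367.3   80.2   27.6   61.4] [191.7 193.  197.8]
rail0 0.78 [ 737.  -312.2   76.3   31.1   26.9] [196.5 195.6  73.1]
rail0 0.7 [ 465.4 -240.1   74.7   28.5  -19.8] [194.2 195.3 199.7]
rail0 0.69 [ 353.2 -388.4   79.3   30.4   40. ] [ 57.5 177.  166.7]
rail0 0.68 [ 592.5 -243.3   74.5   27.9   49.1] [195.1 196.4 200.9]
rail0 0.66 [ 599.9 -362.8   74.1   29.7   25. ] [178.5 179.3 183.6]
mat 0.86 [542.9 -34.5 253.8 142.1  -2.5] [173.6 192.  200.5]
lid 0.82 [534.6 252.7 221.4 120.6  80.3] [221.  223.  221.9]
lid 0.36 [532.2 275.5 294.1 146.6  80.4] [124.8 123.  120.6]
cleaner 0.98 [533.1 275.7 297.7 149.7  79.9] [125.4 123.9 121.8]
S rail0 0.87 [ 609.7 -360.4  104.2   24.5   23.6] [217.2 216.4 207.2]
S rail0 0.79 [ 464.1 -365.7   99.6   45.3   60.2] [194.5 192.3 182.5]
S rail0 0.78 [ 475.9 -239.1   99.    38.3  -20.2] [198.8 197.3 187.7]
S rail0 0.74 [ 602.1 -243.3   96.8   38.9   48.4] [202.6 201.6 192.7]
S rail0 0.62 [ 746.2 -311.3   96.4   25.2   26.4] [237.6 231.9   3.8]
S rail0 0.53 [ 365.9 -386.7  104.5   35.5   37.8] [ 15.7 174.9 161.7]
S lid 0.59 [529.4 254.8 221.4 143.9  80.2] [216.  212.5 199.3]
```

View pics/crop1.png

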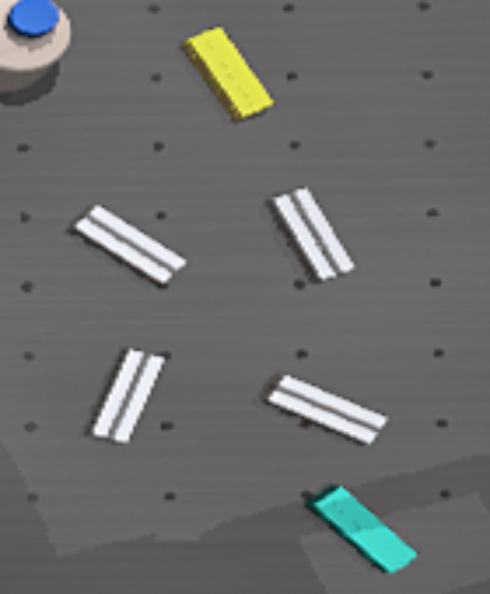

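The crop confirms that exactly four silver grooved bars are the rails, with the yellow and turquoise ones set apart. The cleaner's yaw is about -9.7° and its y axis points at 80.3°. I'll go above the lid grip, with tool y along lid y.

```bash
cat >> h.py <<'E'
from scipy.spatial.transform import Rotation as Ro
def rel(x,y,z,yaw):
    "print the shift/turn in tool axes to TCP x,y,z with tool x at yaw deg, tool down"
    s=get_state(); R=np.array(s['eef_rot']); a=np.radians(yaw); C,S=np.cos(a),np.sin(a)
    T=np.array([[C,S,0],[S,-C,0],[0,0,-1]])
    rv=Ro.from_matrix(R.T@T).as_rotvec(); d=R.T@(np.array([x,y,z])-s['tool_pos'])
    q6=(np.degrees(np.arctan2(y,x))+90-yaw+180)%360-180
    print('to',[x,y,z,yaw],'rv',rv.round(3),'d',d.round(1),'rows>=',np.ceil(max(np.linalg.norm(d)/62.5,np.linalg.norm(rv)/.188)),'q6deg',round(q6),'gap',round(s['finger_gap'],1),'nose',nose_length)
E
python3 -c "
from h import *
rel(533,244,240,170.3); print(np.degrees(np.arctan2(get_state()['eef_rot'][1][0],get_state()['eef_rot'][0][0])))"
```

```text
to [533, 244, 240, 170.3] rv [-0.    -0.    -2.508] d [ 585.8 -579.2   64. ] rows>= 14.0 q6deg -56 gap 85.4 nose 72.6
26.63035469015703
```

```bash
python3 -m pendant '0 0 -2.508 586 -579 40 24;0 0 -2.508 586 -579 40 24;0 0 -2.508 586 -579 40 24;0 0 -2.508 586 -579 40 24;0 0 -2.508 586 -579 40 24;0 0 -2.508 586 -579 40 24;0 0 -2.508 586 -579 40 24;0 0 -2.508 586 -579 40 24;0 0 -2.508 586 -579 40 24;0 0 -2.508 586 -579 40 24;0 0 -2.508 586 -579 40 24;0 0 -2.508 586 -579 40 24' 60; python3 -c "
from h import *
s=get_state();print(s['q'],s['ft_force'])
rel(533,244,263,170.3)"
```

```text
clock: 3.2
tool_pos: [509.8, 175.4, 267.7]
eef_rot: [[-0.913, 0.408, 0.001], [0.408, 0.913, -0.0], [-0.001, 0.0, -1.0]]
ft_force: [1.4, -1.0, 0.1]
finger_gap: 23.7
grasp_force: 0.0
[ 2.03331287e-01  3.08661630e-01  1.68689058e+00 -2.11504042e-04
  1.14520518e+00 -9.47227376e-01] [ 1.37133751 -0.96927397  0.05452261]
to [533, 244, 263, 170.3] rv [ 0.     0.001 -0.251] d [ 6.8 72.1  4.7] rows>= 2.0 q6deg -56 gap 23.7 nose 72.6
```

```bash
python3 -m pendant '0 0 -0.251 7 72 5 24;0 0 -0.251 7 72 5 24;0 0 -0.251 7 72 5 24;0 0 -0.251 7 72 5 24'
python3 - <<'E'
from h import *
np.set_printoptions(precision=1,suppress=True)
c=snap('wrist','w1.png'); print(c['fovy'],c['cx'],c['cy'],W(c,[0,0,0]),c['R'])
for n in ('lid','tab_face','lid_middle','switch_tip'):
    for r in landmark_of('wrist',n)[:2]: print(n,round(r['confidence'],2),W(c,r['location']),proj(c,W(c,r['location'])))
s=get_state();R=np.array(s['eef_rot'])
for dz in (54,64,73,86):
  print(dz,proj(c,s['tool_pos']+R@[0,12,dz]),proj(c,s['tool_pos']+R@[0,-12,dz]))
print(s['tool_pos'])
E
```

```text
clock: 3.7
tool_pos: [532.3, 240.9, 262.5]
eef_rot: [[-0.984, 0.177, -0.001], [0.177, 0.984, -0.0], [0.001, -0.0, -1.0]]
ft_force: [0.5, -0.3, -0.4]
finger_gap: 23.6
grasp_force: 0.0
70.02461494114517 313.6526163114072 242.0579749891724 [463.2 253.7 333. ] [[ 0.2  1.  -0. ]
 [ 0.9 -0.2  0.3]
 [ 0.3 -0.  -1. ]]
lid 0.83 [533.1 246.3  92.7] [320.6 243.4]
tab_face 0.97 [534.5 258.3 122.8] [340.3 255.5]
lid_middle 0.94 [535.9 252.2  90.2] [329.1 244.8]
switch_tip 0.8 [537.4 398.6 131.8] [572.3 226. ]
switch_tip 0.58 [536.6 251.9  91.6] [328.9 246.3]
54 [342.2 325.1] [282.9 325. ]
64 [340.3 313.4] [284.9 313.3]
73 [338.9 304. ] [286.5 303.9]
86 [337.  292.2] [288.6 292.1]
[532.7 240.8 262.8]
```

View pics/w1.png

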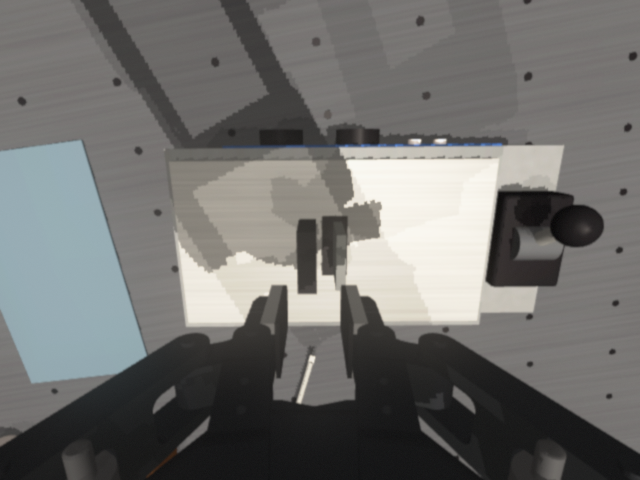

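The wrist view shows the fin at columns 298–316 and the tab at 323–347 (rows 218–292), the lid plate at columns 168–500, and fingertips at row 287, clear of everything. I'll turn the fin and tab edges into positions.

Run:
```python
from h import *
np.set_printoptions(precision=1,suppress=True)
c=snap('wrist')
u=np.array([-.169+0,0]) 
ey=np.array([np.cos(np.radians(80.3)),np.sin(np.radians(80.3))]); ex=np.array([ey[1],-ey[0]]); o=np.array([533.3,244.3])
for n,uv,z in (('fin outer',(298,225),135),('fin outer low x',(300,290),135),('fin top -x',(307,219),135),('tab out',(347,220),135),('tab out2',(346,282),135),('lid left',(175,240),98),('lid right',(489,235),98),('lid top',(320,156),98),('lid bot',(220,324),98),('lidbl',(187,326),98),('lidbr',(479,323),98)):
    p=onplane(c,uv,z)[:2]-o; print(n,p@ex,p@ey)
rel(532.8,241.3,178,170.3)
```

```text
fin outer -23.893503799839017 -12.20780038607821
fin outer low x 17.944138588263243 -11.7677087377835
fin top -x -27.492482868481712 -6.821576117006584
tab out -26.72825851183448 16.81426841330299
tab out2 12.734909688066715 16.98447941953571
lid left -4.841051384483372 -101.94775849102375
lid right -7.01166149868086 121.4944748850323
lid top -62.27744696003249 1.5696040262168172
lid bot 62.2977628306858 -75.37277307913577
lidbl 63.84359297326522 -100.88227683115338
lidbr 62.783354529993225 123.23398970652923
to [532.8, 241.3, 178, 170.3] rv [ 0.  0. -0.] d [-0.   0.4 84.8] rows>= 2.0 q6deg -56 gap 23.9 nose 72.6
```

```bash
python3 -m pendant '0 0 0 0 1.9 0 52;0 0 0 0 1.9 0 52;0 0 0 0 1.9 40 52;0 0 0 0 1.9 60 52;0 0 0 0 1.9 75 52;0 0 0 0 1.9 85 52;0 0 0 0 1.9 85 52'; python3 -m pendant '0 0 0 0 0 0 20;0 0 0 0 0 0 20;0 0 0 0 0 0 20;0 0 0 0 0 0 20;0 0 0 0 0 0 20' 60
```

```text
clock: 4.88
tool_pos: [532.9, 243.5, 177.2]
eef_rot: [[-0.985, 0.175, -0.001], [0.175, 0.985, -0.0], [0.001, -0.0, -1.0]]
ft_force: [0.5, -0.6, 0.3]
finger_gap: 52.3
grasp_force: 0.0
clock: 5.5
tool_pos: [533.6, 243.0, 179.3]
eef_rot: [[-0.985, 0.175, 0.002], [0.175, 0.985, -0.0], [-0.002, 0.0, -1.0]]
ft_force: [-1.5, -4.5, 7.1]
finger_gap: 22.1
grasp_force: 58.4
```

```bash
python3 -m pendant '0 0 0 0 0 -10 20;0 0 0 0 0 -20 20;0 0 0 0 0 -40 20;0 0 0 0 0 -60 20;0 0 0 0 0 -80 20;0 0 0 0 0 -80 20'
python3 - <<'E'
from h import *
np.set_printoptions(precision=1,suppress=True)
for cam in ('scene','wrist'):
    c=snap(cam,'lift_'+cam+'.png')
    for n in ('lid','tab_face','cleaner'):
        for r in landmark_of(cam,n)[:1]: print(cam,n,round(r['confidence'],2),W(c,r['location']))
rel(534,-37,258,87.5)
E
```

```text
clock: 6.25
tool_pos: [533.9, 243.9, 259.4]
eef_rot: [[-0.985, 0.175, 0.003], [0.175, 0.985, 0.001], [-0.003, 0.002, -1.0]]
ft_force: [-0.1, 1.1, -4.6]
finger_gap: 21.7
grasp_force: 59.9
scene lid 0.78 [532.2 246.5 170.9]
scene tab_face 0.96 [533.8 261.4 199.4]
wrist lid 0.96 [532.7 245.5 170.3]
wrist tab_face 0.89 [535.7 260.9 200.3]
to [534, -37, 258, 87.5] rv [-0.  -0.   1.4] d [ -50.3 -275.8   -1.1] rows>= 8.0 q6deg -1 gap 21.4 nose 72.6
```

View pics/lift_wrist.png

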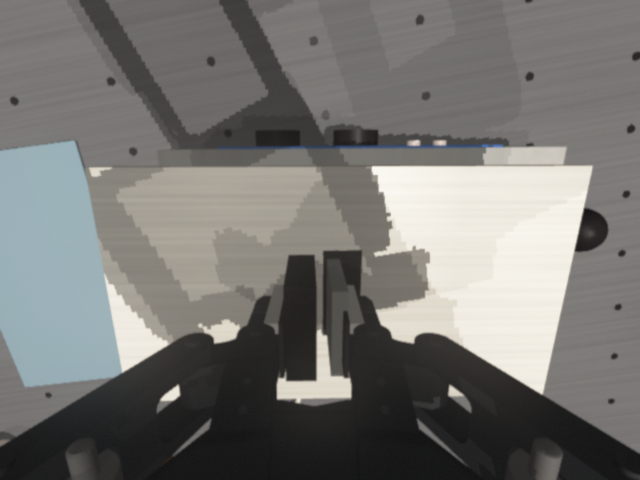

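Lid is lifted and held squeezed. Now I carry it to the mat, turned so its length lies along mat x.

```bash
python3 -m pendant '0 0 0.18 -6 -34 0 20;0 0 0.36 -12 -68 0 20;0 0 0.54 -18 -102 0 20;0 0 0.72 -24 -137 0 20;0 0 0.9 -30 -171 0 20;0 0 1.08 -36 -205 0 20;0 0 1.26 -42 -240 0 20;0 0 1.4 -47.5 -273.5 0 20;0 0 1.4 -47.5 -273.5 0 20;0 0 1.4 -47.5 -273.5 0 20'
python3 - <<'E'
from h import *
np.set_printoptions(precision=1,suppress=True)
for cam in ('scene','top'):
    c=snap(cam)
    for n in ('lid','lid_middle','tab_face'):
        for r in landmark_of(cam,n)[:1]: print(cam,n,round(r['confidence'],2),W(c,r['location']))
print(get_state()['finger_gap'])
rel(531.5,-34.3,116,87.5)
E
```

```text
clock: 7.9
tool_pos: [531.8, -33.9, 257.3]
eef_rot: [[0.005, 1.0, -0.001], [1.0, -0.005, 0.001], [0.001, -0.001, -1.0]]
ft_force: [0.2, 0.9, -2.9]
finger_gap: 21.7
grasp_force: 60.3
scene lid 0.85 [535.  -36.  169.6]
scene lid_middle 0.68 [ 590.4 -246.4   14.5]
scene tab_face 0.93 [547.7 -34.8 197.4]
top lid 0.56 [536.6 246.    0. ]
top tab_face 0.31 [766.2 168.5  -3.6]
21.548374611945025
to [531.5, -34.3, 116, 87.5] rv [ 0. -0.  0.] d [ -0.7  -0.5 141.6] rows>= 3.0 q6deg -1 gap 21.5 nose 72.6
```

```bash
python3 -m pendant '0 0 0 0 0 50 20;0 0 0 0 0 95 20;0 0 0 0 0 120 20;0 0 0 0 0 132 20;0 0 0 0 0 138 20;0 0 0 0 0 142 20;0 0 0 0 0 144 20;0 0 0 0 0 144 20'
```

```text
clock: 9.3
tool_pos: [532.4, -34.2, 114.9]
eef_rot: [[0.005, 1.0, 0.002], [1.0, -0.005, -0.0], [-0.0, 0.002, -1.0]]
ft_force: [-4.0, 0.2, 6.0]
finger_gap: 21.8
grasp_force: 61.6
```

```bash
sed -i "s/rv.round(3)/rv.round(3).tolist()/;s/d.round(1)/d.round(1).tolist()/" h.py; python3 -m pendant '0 0 0 0 0 0 50;0 0 0 0 0 0 50;0 0 0 0 0 -60 50;0 0 0 0 0 -120 60;0 0 0 0 0 -180 60;0 0 0 0 0 -180 60'
python3 - <<'E'
from h import *
np.set_printoptions(precision=1,suppress=True)
for cam in ('scene','wrist'):
    c=snap(cam,'mat_'+cam+'.png')
    for n in ('lid','lid_middle','tab_face','pocket0','pocket3','cleaner'):
        for r in landmark_of(cam,n)[:1]: print(cam,n,round(r['confidence'],2),W(c,r['location']))
# view over rails
rel(500,-305,300,90)
E
```

```text
clock: 10.05
tool_pos: [535.1, -34.6, 299.1]
eef_rot: [[0.005, 1.0, 0.011], [1.0, -0.005, -0.002], [-0.002, 0.011, -1.0]]
ft_force: [0.3, 0.0, -2.1]
finger_gap: 60.2
grasp_force: 0.0
scene lid 0.79 [532.  -34.6  25.1]
scene lid_middle 0.88 [536.2 -38.5  25.2]
scene tab_face 0.57 [547.2 -39.6  57.5]
scene pocket0 0.95 [544.9 331.3  44. ]
scene pocket3 0.95 [544.9 331.3  44. ]
scene cleaner 0.85 [534.9 243.3   1.4]
wrist lid 0.77 [533.6 -30.3  27.4]
wrist lid_middle 0.73 [540.2 -34.4  25.3]
wrist tab_face 0.92 [545.1 -32.9  58.9]
to [500, -305, 300, 90] rv [-0.0, -0.0, -0.005] d [-271.0, -30.6, -6.7] rows>= 5.0 q6deg -31 gap 59.8 nose 72.6
```

View pics/mat_scene.png

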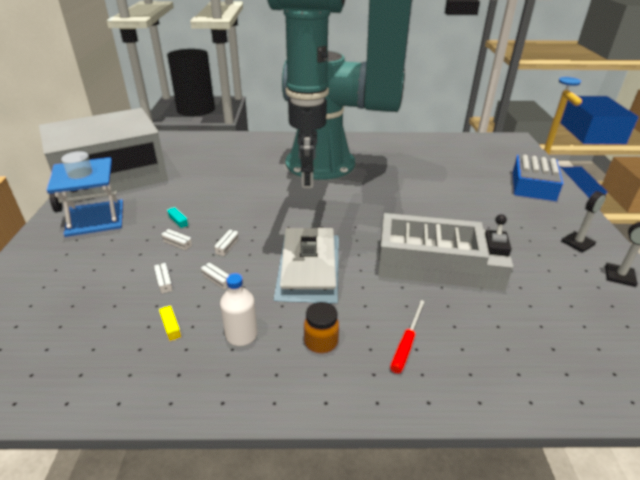

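The lid lies flat and free in the middle of the mat (scene 305,255), and the open tank is at (430,235) with its dividers visible. Now I look over the rails.

```bash
cat >> h.py <<'E'
def rails(cam='wrist',z=24):
    c=snap(cam)
    out=[]
    for r in cut_out(cam,'rail0'):
        m=r['mask']; col=c['image'][m].astype(float).mean(0)
        if np.ptp(col)>25 or m.sum()<150: continue
        q=rect(c,m,z); out.append(q); print(cam,round(r['confidence'],2),q.round(1).tolist(),col.round())
    for r in landmark_of(cam,'rail0'): print('  lm',round(r['confidence'],2),W(c,r['location']).round(1))
    return c,out
E
python3 -m pendant '0 0 0 -62 -7 0 60;0 0 0 -124 -14 0 60;0 0 0 -186 -21 0 60;0 0 0 -248 -28 -6 60;0 0 0 -280 -30 -10 60;0 0 0 -280 -30 -10 60;0 0 0 -280 -30 -10 60'
python3 - <<'E'
from h import *
c,_=rails(); cv2.imwrite('pics/r1.png',c['image'][:,:,::-1])
E
```

```text
clock: 11.62
tool_pos: [500.4, -313.3, 303.2]
eef_rot: [[0.005, 1.0, -0.001], [1.0, -0.005, 0.001], [0.001, -0.001, -1.0]]
ft_force: [0.3, -0.1, -0.1]
finger_gap: 60.0
grasp_force: 0.0
wrist 0.91 [599.1, -360.5, 76.5, 32.7, 23.4] [218. 216. 214.]
wrist 0.74 [591.5, -243.6, 76.8, 27.6, 48.8] [231. 230. 229.]
wrist 0.71 [465.6, -240.4, 76.8, 24.8, -19.8] [242. 242. 240.]
wrist 0.6 [454.5, -366.8, 83.4, 26.0, 61.1] [215. 208. 200.]
  lm 0.96 [ 596.1 -244.1   12.2]
  lm 0.93 [ 357.3 -389.1    9. ]
  lm 0.86 [ 739.7 -310.4   11.6]
  lm 0.75 [ 604.6 -361.2   10.9]
  lm 0.75 [ 465.4 -242.2   15.4]
  lm 0.63 [ 457.4 -366.8   13.1]
```

View pics/r1.png

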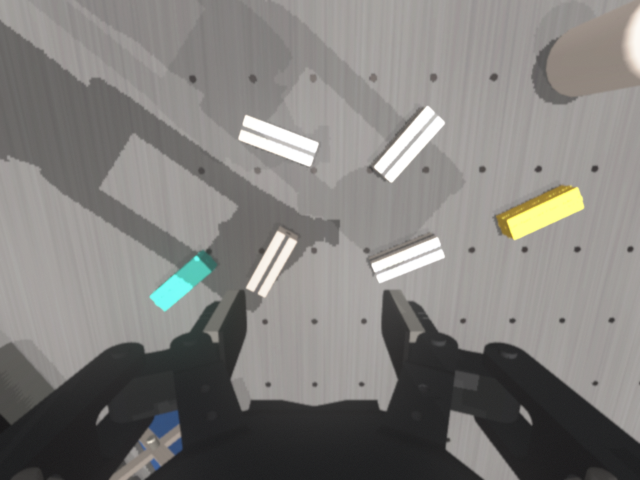

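The wrist view shows the four silver rails at (279,140), (409,145), (272,262) and (407,258), with yellow and turquoise off to the sides. It agrees with the top view to within 2 mm. Next I touch the bare bench gently to learn the tip length at a 24 mm gap.

```bash
python3 -m pendant '0 0 0 0 0 60 24;0 0 0 0 0 120 24;0 0 0 0 0 180 24;0 0 0 0 0 215 24;0 0 0 0 0 224 24;0 0 0 0 0 224 24;0 0 0 0 0 227 24;0 0 0 0 0 227 24' | egrep 'tool_pos|ft_force'; for i in 1 2 ; do python3 -m pendant '0 0 0 0 0 1.5 24;0 0 0 0 0 1.5 24;0 0 0 0 0 1.5 24'| egrep 'tool_pos|ft_force|gap'; done
```

```text
tool_pos: [501.3, -314.4, 77.9]
ft_force: [-0.3, 0.5, -0.2]
tool_pos: [500.6, -314.0, 75.1]
ft_force: [0.2, 0.2, -0.3]
finger_gap: 23.7
tool_pos: [500.5, -313.9, 73.4]
ft_force: [0.4, 0.7, 0.2]
finger_gap: 23.7
```

```bash
for i in 1 2 3; do python3 -m pendant '0 0 0 0 0 1.5 24;0 0 0 0 0 1.5 24;0 0 0 0 0 1.5 24'| egrep 'tool_pos|ft_force|gap'; done
```

```text
tool_pos: [500.6, -314.0, 72.6]
ft_force: [-1.2, 0.6, 6.2]
finger_gap: 24.3
tool_pos: [500.7, -314.0, 72.5]
ft_force: [-4.6, 3.6, 20.4]
finger_gap: 24.3
tool_pos: [500.7, -314.0, 72.5]
ft_force: [-7.1, 5.1, 34.1]
finger_gap: 23.7
```

Tip length is 72.5 mm at a 24 mm gap. So I pick at TCP z 87 (tips 14.5 mm above the bench). First rail: B.

```bash
python3 -m pendant '0 0 0 0 0 -60 48;0 0 0 0 0 -110 48;0 0 0 0 0 -110 48' >/dev/null
python3 - <<'E'
from h import *
rel(465.5,-240.3,180,160.2)
E
```

```text
to [465.5, -240.3, 180, 160.2] rv [0.003, 0.009, -1.23] d [75.2, -37.8, 2.7] rows>= 7.0 q6deg -98 gap 47.9 nose 72.6
```

```bash
python3 -m pendant '0 0 -0.18 11 -5 0 48;0 0 -0.36 22 -11 0 48;0 0 -0.54 33 -17 0 48;0 0 -0.72 44 -22 0 48;0 0 -0.9 55 -28 0 48;0 0 -1.08 66 -33 0 48;0 0 -1.23 75 -38 0 48;0 0 -1.23 75 -38 0 48;0 0 -1.23 75 -38 0 48' | egrep 'tool_pos|rot'
python3 - <<'E'
from h import *
rails()
rel(465.5,-240.3,87,160.2)
E
```

```text
tool_pos: [463.0, -238.9, 178.5]
eef_rot: [[-0.94, 0.342, -0.0], [0.342, 0.94, 0.0], [0.0, 0.0, -1.0]]
wrist 0.93 [464.2, -239.7, 78.6, 25.0, -19.9] [169. 163. 156.]
wrist 0.91 [577.3, -252.0, 54.1, 39.9, 51.8] [159. 156. 154.]
wrist 0.75 [450.9, -363.3, 81.8, 35.6, 59.8] [187. 185. 184.]
wrist 0.4 [546.4, -57.5, 231.7, 73.6, -1.1] [217. 213. 204.]
  lm 0.98 [ 592.5 -247.    10.2]
  lm 0.87 [ 354.3 -387.4    7.5]
  lm 0.82 [ 464.2 -240.4   11.4]
  lm 0.76 [ 460.3 -366.1   14.5]
to [465.5, -240.3, 87, 160.2] rv [-0.0, 0.0, -0.002] d [-2.5, -0.3, 91.9] rows>= 2.0 q6deg -98 gap 47.9 nose 72.6
```

```bash
python3 -m pendant '0 0 0 -2 -0.5 45 48;0 0 0 -2 -0.5 75 48;0 0 0 -2 -0.5 91.5 48;0 0 0 -2 -0.5 91.5 48;0 0 0 -2 -0.5 91.5 20;0 0 0 -2 -0.5 91.5 20;0 0 0 -2 -0.5 91.5 20;0 0 0 -2 -0.5 91.5 20' 70; python3 -m pendant '0 0 0 0 0 -40 20;0 0 0 0 0 -100 20;0 0 0 0 0 -150 20;0 0 0 0 0 -150 20'
python3 - <<'E'
from h import *
c=snap('wrist','hold1.png')
rel(548,330,240,170.3)
E
```

```text
clock: 17.3
tool_pos: [465.4, -240.4, 88.9]
eef_rot: [[-0.941, 0.339, 0.002], [0.339, 0.941, -0.001], [-0.002, -0.001, -1.0]]
ft_force: [-0.7, 0.0, 6.6]
finger_gap: 21.6
grasp_force: 69.4
clock: 17.8
tool_pos: [466.9, -241.4, 242.3]
eef_rot: [[-0.941, 0.339, 0.008], [0.339, 0.941, -0.006], [-0.01, -0.003, -1.0]]
ft_force: [1.4, 0.3, -1.0]
finger_gap: 21.5
grasp_force: 69.2
to [548, 330, 240, 170.3] rv [-0.002, 0.005, -0.176] d [115.9, 564.7, -1.5] rows>= 10.0 q6deg -49 gap 21.6 nose 72.6
```

```bash
python3 -m pendant '0 0 -0.02 12 60 0 20;0 0 -0.04 24 118 0 20;0 0 -0.06 36 176 0 20;0 0 -0.08 48 234 0 20;0 0 -0.1 60 292 0 20;0 0 -0.12 72 350 0 20;0 0 -0.14 84 408 0 20;0 0 -0.16 96 466 0 20;0 0 -0.176 108 524 0 20;0 0 -0.176 116 565 0 20;0 0 -0.176 116 565 0 20;0 0 -0.176 116 565 0 20' | egrep 'tool_pos|gap|grasp'
python3 - <<'E'
from h import *
np.set_printoptions(precision=1,suppress=True)
c=snap('wrist','tank1.png')
for n in ('pocket0','switch_tip','cleaner','rail0'):
    for r in landmark_of('wrist',n)[:4]: print(n,round(r['confidence'],2),W(c,r['location']))
c=snap('top','tanktop.png')
for n in ('pocket0','switch_tip','cleaner'):
    for r in landmark_of('top',n)[:4]: print(n,round(r['confidence'],2),W(c,r['location']))
rel(548.5,331.8,200,170.3)
E
```

```text
tool_pos: [545.9, 330.1, 235.8]
finger_gap: 21.6
grasp_force: 69.3
pocket0 0.83 [544.9 289.9  39.8]
pocket0 0.78 [521.4 180.6  39.9]
switch_tip 0.89 [537.8 399.3 129.4]
cleaner 0.7 [537.6 245.2  -3.5]
rail0 0.86 [544.6 328.4 160.3]
pocket0 0.9 [514.5 175.5  39.3]
pocket0 0.77 [543.  329.7  41.4]
pocket0 0.59 [539.9 288.5  45.8]
pocket0 0.56 [526.  221.2  37.2]
cleaner 0.83 [534.7 244.   -1.1]
to [548.5, 331.8, 200, 170.3] rv [0.0, 0.0, -0.001] d [-1.1, 1.5, 37.8] rows>= 1.0 q6deg -49 gap 21.7 nose 72.6
```

View pics/tank1.png

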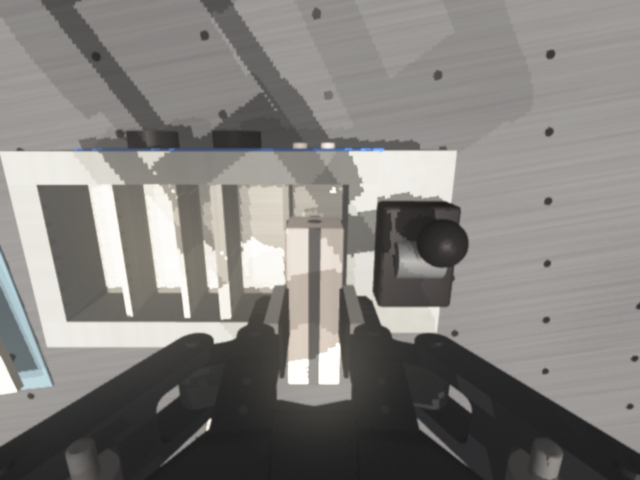

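The wrist view shows the rail centred between the pads (287–343, 218–385) over the last pocket, with the tank's inner walls at columns 38–347. I check the tank edges once more and then lower.

```bash
python3 - <<'E'
from h import *
c=snap('wrist'); ey=np.array([.1685,.9857]); ex=np.array([ey[1],-ey[0]]); o=np.array([533.7,245.3])
for n,uv in (('tank -x-y',(38,186)),('tank -x',(200,185)),('tank +y-x',(347,186)),('tank +x-y',(66,321)),('+x',(220,321)),('box -x+y',(456,151)),('box +x+y',(437,332))):
    p=onplane(c,uv,70 if 'box' in n else 90)[:2]-o; print(n,(p@ex).round(1),(p@ey).round(1))
E
python3 -m pendant '0 0 0 0 1.5 40 20;0 0 0 0 1.5 60 20;0 0 0 0 1.5 70 20;0 0 0 0 1.5 70 20;0 0 0 0 1.5 70 20'
```

```text
tank -x-y -45.5 -87.7
tank -x -46.2 14.9
tank +y-x -45.5 107.8
tank +x-y 49.7 -89.1
+x 49.7 20.3
box -x+y -66.5 182.4
box +x+y 70.4 183.3
clock: 20.48
tool_pos: [548.0, 332.8, 168.6]
eef_rot: [[-0.986, 0.169, 0.002], [0.169, 0.986, 0.001], [-0.001, 0.001, -1.0]]
ft_force: [0.1, 0.8, 0.1]
finger_gap: 21.4
grasp_force: 69.3
```

```bash
python3 -m pendant '0 0 0 -1 -0.5 2 20;0 0 0 -1 -0.5 2 20;0 0 0 -1 -0.5 2 36;0 0 0 -1 -0.5 2 36;0 0 0 -1 -0.5 2 36;0 0 0 -1 -0.5 -40 45;0 0 0 -1 -0.5 -90 45;0 0 0 -1 -0.5 -90 45'
python3 - <<'E'
from h import *
c=snap('wrist','drop1.png')
for r in landmark_of('wrist','rail0')[:4]: print(round(r['confidence'],2),W(c,r['location']).round(1))
print('now top'); rails('top')
rel(592,-243.5,240,49)
E
```

```text
clock: 21.48
tool_pos: [550.6, 333.0, 262.4]
eef_rot: [[-0.986, 0.169, 0.008], [0.169, 0.986, 0.004], [-0.008, 0.005, -1.0]]
ft_force: [-0.5, 0.3, -0.5]
finger_gap: 44.7
grasp_force: 0.0
0.65 [548.8 329.4  52.2]
now top
top 0.94 [592.4, -244.1, 75.4, 27.9, 48.8] [205. 206. 210.]
top 0.68 [453.0, -367.7, 77.5, 26.7, 59.0] [205. 206. 211.]
top 0.59 [598.5, -362.2, 74.1, 29.7, 24.9] [187. 188. 192.]
top 0.59 [524.8, 343.4, 27.3, 25.8, 78.1] [164. 159. 156.]
top 0.49 [535.0, 287.3, 306.8, 160.7, 79.7] [152. 150. 147.]
  lm 0.93 [ 598.  -362.3   15.3]
  lm 0.92 [ 740.4 -316.9   10.6]
  lm 0.72 [547.5 329.6  56.5]
  lm 0.71 [ 353.6 -392.8   10. ]
  lm 0.62 [ 594.3 -245.    12.1]
to [592, -243.5, 240, 49] rv [-0.004, 0.0, 2.117] d [-141.2, -559.0, 16.5] rows>= 12.0 q6deg 19 gap 45.3 nose 72.6
```

View pics/drop1.png

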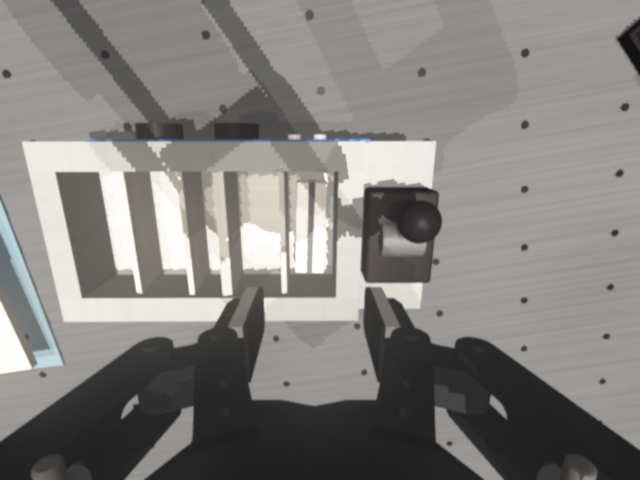

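Rail 1 lies flat in the last pocket (picture 310,230; z about 52 mm). Next is rail C.

```bash
python3 -m pendant '0 0 0.18 -12 -48 0 48;0 0 0.36 -24 -95 0 48;0 0 0.54 -36 -143 0 48;0 0 0.72 -48 -190 0 48;0 0 0.9 -60 -238 5 48;0 0 1.08 -72 -285 5 48;0 0 1.26 -84 -333 10 48;0 0 1.44 -96 -380 15 48;0 0 1.62 -108 -428 20 48;0 0 1.8 -120 -475 30 48;0 0 1.98 -131 -520 40 48;0 0 2.117 -141 -559 50 48' >/dev/null;  python3 -m pendant '0 0 0 0 0 20 48;0 0 0 0 0 20 48;0 0 0 0 0 20 48' | grep tool_pos
python3 - <<'E'
from h import *
rails()
rel(592.2,-243.8,87,49)
E
```

```text
tool_pos: [592.4, -242.4, 187.1]
wrist 0.56 [623.9, -347.6, 36.3, 30.7, -69.8] [175. 173. 171.]
  lm 0.83 [ 596.6 -249.    12. ]
  lm 0.73 [ 602.2 -364.6   12.6]
  lm 0.64 [ 738.9 -312.6   13. ]
to [592.2, -243.8, 87, 49] rv [0.001, -0.0, 0.001] d [-1.6, 0.0, 101.3] rows>= 2.0 q6deg 19 gap 47.9 nose 72.6
```

Run:
```python
from h import *
for i in range(2):
    c,_=rails()
    for r in cut_out('wrist','rail0')[:4]: 
        ys,xs=np.nonzero(r['mask']); print('mask',r['confidence'].__round__(2),xs.mean().round(),ys.mean().round(),len(xs),onplane(c,(xs.mean(),ys.mean()),22).round(1))
cv2.imwrite('pics/c1.png',c['image'][:,:,::-1])
```

```text
wrist 0.97 [625.7, -347.9, 43.5, 27.7, -86.6] [173. 171. 169.]
wrist 0.72 [594.4, -242.9, 79.0, 25.1, 50.0] [186. 179. 171.]
  lm 0.97 [ 742.9 -313.4   11.3]
  lm 0.95 [ 602.8 -361.6   13.2]
  lm 0.72 [ 597.3 -248.     9.6]
mask 0.97 436.0 319.0 1480 [ 625.6 -349.    22. ]
mask 0.72 316.0 243.0 3588 [ 595.5 -242.    22. ]
mask 0.66 538.0 181.0 5859 [ 739.  -308.6   22. ]
mask 0.51 288.0 399.0 54 [ 489.8 -329.2   22. ]
wrist 0.9 [594.2, -243.6, 78.2, 24.0, 49.2] [187. 180. 172.]
wrist 0.7 [625.8, -347.2, 40.8, 27.9, -82.1] [174. 171. 169.]
  lm 0.88 [ 740.2 -311.4   11.6]
  lm 0.81 [ 594.4 -247.6   13.3]
  lm 0.72 [ 606.6 -362.5   11.1]
mask 0.96 538.0 181.0 6033 [ 738.8 -308.5   22. ]
mask 0.9 316.0 243.0 3500 [ 595.4 -242.2   22. ]
mask 0.7 436.0 318.0 1435 [ 625.7 -348.4   22. ]
mask 0.45 288.0 399.0 36 [ 489.6 -329.2   22. ]
```

View pics/c1.png

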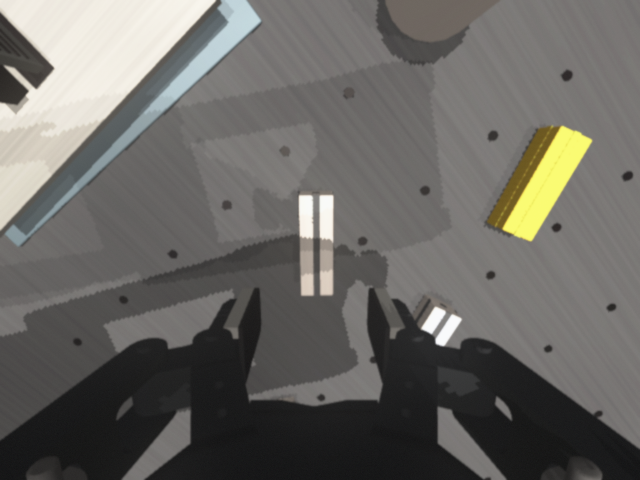

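The rail is centred between the fingers (columns 298–334, finger midline about 315). Descend and grip.

```bash
python3 -m pendant '0 0 0 0 1 50 48;0 0 0 0 1 85 48;0 0 0 0 1 101 48;0 0 0 0 1 101 48;0 0 0 0 1 101 20;0 0 0 0 1 101 20;0 0 0 0 1 101 20;0 0 0 0 1 101 20' 70 | egrep 'tool_pos|ft_f|gap|grasp'; python3 -m pendant '0 0 0 0 0 -40 20;0 0 0 0 0 -100 20;0 0 0 0 0 -150 20;0 0 0 0 0 -150 20;0 0 0 0 0 -150 20'| egrep 'tool_pos|ft_f|gap|grasp'
python3 - <<'E'
from h import *
rel(542.9,289.9,240,-9.7)
E
```

```text
tool_pos: [594.6, -244.2, 88.4]
ft_force: [-0.6, -0.3, 6.9]
finger_gap: 21.8
grasp_force: 69.4
tool_pos: [593.0, -243.4, 236.5]
ft_force: [-0.4, 0.3, -0.7]
finger_gap: 21.8
grasp_force: 68.9
to [542.9, 289.9, 240, -9.7] rv [-0.0, 0.0, 1.024] d [369.5, -387.9, -3.4] rows>= 9.0 q6deg 128 gap 21.8 nose 72.6
```

```bash
python3 -m pendant '0 0 0.1 37 -39 0 20;0 0 0.2 74 -78 0 20;0 0 0.3 111 -116 0 20;0 0 0.4 148 -155 0 20;0 0 0.5 185 -194 0 20;0 0 0.6 222 -233 0 20;0 0 0.7 259 -272 0 20;0 0 0.8 296 -310 0 20;0 0 0.9 333 -349 0 20;0 0 1.024 369.5 -388 0 20;0 0 1.024 369.5 -388 0 20;0 0 1.024 369.5 -388 0 20' | egrep 'tool_pos|gap|grasp'
python3 - <<'E'
from h import *
c=snap('wrist','hold2.png')
for r in landmark_of('wrist','rail0')[:4]: print(round(r['confidence'],2),W(c,r['location']).round(1))
rel(542.9,289.9,158.5,-9.7)
E
```

```text
tool_pos: [542.2, 289.2, 234.8]
finger_gap: 21.8
grasp_force: 69.0
0.78 [547.7 331.1  55. ]
0.66 [545.4 286.5 161.2]
to [542.9, 289.9, 158.5, -9.7] rv [0.001, 0.002, -0.0] d [-0.1, -1.6, 77.0] rows>= 2.0 q6deg 128 gap 21.5 nose 72.6
```

```bash
python3 -m pendant '0 0 0 -1 -1 40 20;0 0 0 -1 -1 65 20;0 0 0 -1 -1 76 20;0 0 0 -1 -1 76 20;0 0 0 -1 -1 76 20;0 0 0 -1 -1 76 36;0 0 0 -1 -1 76 36;0 0 0 -1 -1 76 36;0 0 0 -1 -1 40 45;0 0 0 -1 -1 0 45;0 0 0 -1 -1 0 45'| egrep 'clock|tool_pos|gap|ft_f'
python3 - <<'E'
from h import *
c=snap('wrist','drop2.png')
for r in landmark_of('wrist','rail0')[:4]: print(round(r['confidence'],2),W(c,r['location']).round(1))
print('now top'); rails('top')
rel(599.5,-362,205,24.8)
E
```

```text
clock: 28.75
tool_pos: [544.4, 291.9, 240.2]
ft_force: [0.1, 0.2, -0.2]
finger_gap: 45.0
0.92 [550.5 329.2  53. ]
0.83 [547.  287.3  53.3]
now top
top 0.96 [599.6, -362.3, 74.2, 30.7, 25.0] [186. 186. 189.]
top 0.86 [452.9, -367.1, 78.2, 25.4, 62.6] [205. 206. 210.]
top 0.69 [519.1, 300.3, 29.6, 27.3, 89.3] [164. 159. 157.]
  lm 0.93 [ 451.  -371.4   14.7]
  lm 0.85 [ 599.3 -362.9   12.8]
  lm 0.85 [ 350.9 -390.4   11.1]
  lm 0.82 [ 737.1 -312.9   14.1]
  lm 0.81 [541.9 290.9  53.7]
  lm 0.65 [765.8 171.2  -2.9]
to [599.5, -362, 205, 24.8] rv [0.001, 0.003, -0.602] d [167.1, 633.5, 30.6] rows>= 11.0 q6deg 34 gap 45.3 nose 72.6
```

```bash
python3 -m pendant '0 0 -0.05 15 58 0 48;0 0 -0.1 30 115 0 48;0 0 -0.16 46 173 0 48;0 0 -0.22 61 230 0 48;0 0 -0.27 76 288 0 48;0 0 -0.33 91 346 0 48;0 0 -0.38 106 403 0 48;0 0 -0.44 122 461 10 48;0 0 -0.5 137 518 15 48;0 0 -0.55 152 576 20 48;0 0 -0.602 167 633.5 31 48;0 0 -0.602 167 633.5 50 48' >/dev/null;  python3 -m pendant '0 0 0 0 0 0 48;0 0 0 0 0 0 48' | grep tool_pos
python3 - <<'E'
from h import *
rails()
c,_=rails()
for r in cut_out('wrist','rail0')[:4]: 
    ys,xs=np.nonzero(r['mask']); print('mask',xs.mean().round(),ys.mean().round(),len(xs))
rel(599.5,-362,87,24.8)
E
```

```text
tool_pos: [600.1, -359.9, 186.1]
wrist 0.92 [471.6, -367.3, 36.1, 21.1, 60.3] [155. 149. 144.]
wrist 0.62 [601.6, -363.7, 79.2, 24.3, 23.8] [223. 218. 213.]
  lm 0.9 [ 457.7 -365.2   12.9]
  lm 0.79 [ 602.3 -363.7   15.1]
  lm 0.79 [ 740.  -309.7   11.9]
wrist 0.8 [602.2, -363.4, 77.7, 24.4, 23.8] [223. 219. 213.]
wrist 0.72 [471.0, -368.1, 34.8, 20.5, 59.4] [154. 148. 142.]
  lm 0.96 [ 603.2 -364.5   12. ]
  lm 0.77 [ 457.7 -366.2   12.9]
  lm 0.7 [ 737.4 -310.8   13.5]
mask 318.0 243.0 3544
mask 258.0 388.0 575
to [599.5, -362, 87, 24.8] rv [0.001, -0.0, 0.001] d [-1.5, 0.2, 100.2] rows>= 2.0 q6deg 34 gap 48.1 nose 72.6
```

```bash
python3 -m pendant '0 0 0 -0.5 1.7 50 48;0 0 0 -0.5 1.7 85 48;0 0 0 -0.5 1.7 100 48;0 0 0 -0.5 1.7 100 48;0 0 0 -0.5 1.7 100 20;0 0 0 -0.5 1.7 100 20;0 0 0 -0.5 1.7 100 20;0 0 0 -0.5 1.7 100 20' 70 | egrep 'tool_pos|ft_f|gap|grasp'; python3 -m pendant '0 0 0 0 0 -40 20;0 0 0 0 0 -100 20;0 0 0 0 0 -150 20;0 0 0 0 0 -150 20;0 0 0 0 0 -150 20'| egrep 'tool_pos|ft_f|gap|grasp'
python3 - <<'E'
from h import *
rel(530.7,218.4,240,-9.7)
E
```

```text
tool_pos: [601.8, -364.2, 88.7]
ft_force: [-0.2, -0.1, 7.4]
finger_gap: 22.0
grasp_force: 69.2
tool_pos: [600.2, -363.1, 236.4]
ft_force: [-0.6, -0.0, -1.5]
finger_gap: 21.3
grasp_force: 68.8
to [530.7, 218.4, 240, -9.7] rv [-0.0, 0.0, 0.602] d [180.8, -557.0, -3.4] rows>= 10.0 q6deg 122 gap 21.3 nose 72.6
```

```bash
python3 -m pendant '0 0 0.06 18 -56 0 20;0 0 0.12 36 -111 0 20;0 0 0.18 54 -167 0 20;0 0 0.24 72 -223 0 20;0 0 0.3 90 -279 0 20;0 0 0.36 108 -334 0 20;0 0 0.42 126 -390 0 20;0 0 0.48 145 -446 0 20;0 0 0.54 163 -501 0 20;0 0 0.602 181 -557 0 20;0 0 0.602 181 -557 0 20;0 0 0.602 181 -557 0 20' | egrep 'tool_pos|gap|grasp'
python3 - <<'E'
from h import *
c=snap('wrist','hold3.png')
for r in landmark_of('wrist','rail0')[:4]: print(round(r['confidence'],2),W(c,r['location']).round(1))
rel(530.7,218.4,158.5,-9.7)
E
```

```text
tool_pos: [530.3, 217.9, 235.0]
finger_gap: 21.5
grasp_force: 69.0
0.97 [550.  330.   50.9]
0.9 [530.  219.3 158.4]
0.68 [544.2 288.3  54. ]
to [530.7, 218.4, 158.5, -9.7] rv [0.001, 0.002, -0.001] d [-0.4, -1.5, 77.1] rows>= 2.0 q6deg 122 gap 21.7 nose 72.6
```

```bash
python3 -m pendant '0 0 0 -0.5 -1 40 20;0 0 0 -0.5 -1 65 20;0 0 0 -0.5 -1 76 20;0 0 0 -0.5 -1 76 20;0 0 0 -0.5 -1 76 20;0 0 0 -0.5 -1 76 36;0 0 0 -0.5 -1 76 36;0 0 0 -0.5 -1 76 36;0 0 0 -0.5 -1 40 45;0 0 0 -0.5 -1 0 45;0 0 0 -0.5 -1 0 45'| egrep 'clock|tool_pos|gap|ft_f'
python3 - <<'E'
from h import *
c=snap('wrist','drop3.png')
for r in landmark_of('wrist','rail0')[:4]: print(round(r['confidence'],2),W(c,r['location']).round(1))
print('now top'); rails('top')
rel(453.5,-367.2,205,61.4)
E
```

```text
clock: 35.7
tool_pos: [533.0, 219.9, 239.9]
ft_force: [0.1, -0.5, -0.1]
finger_gap: 45.2
0.71 [532.6 223.1  51.6]
0.64 [543.2 290.5  55.1]
0.63 [550.6 332.6  51.2]
now top
top 0.73 [451.9, -367.8, 78.3, 26.4, 62.6] [207. 208. 213.]
  lm 0.71 [ 355.5 -392.5    8.4]
  lm 0.69 [531.6 221.7  54.9]
  lm 0.62 [ 738.9 -312.6   12.4]
  lm 0.58 [ 454.  -373.1   11.7]
to [453.5, -367.2, 205, 61.4] rv [-0.001, 0.003, -1.241] d [23.3, 590.7, 30.8] rows>= 10.0 q6deg -10 gap 45.0 nose 72.6
```

```bash
python3 -m pendant '0 0 -0.12 2 59 0 48;0 0 -0.24 5 118 0 48;0 0 -0.37 7 177 0 48;0 0 -0.49 9 236 0 48;0 0 -0.62 12 295 0 48;0 0 -0.74 14 354 0 48;0 0 -0.87 16 413 0 48;0 0 -0.99 19 472 10 48;0 0 -1.12 21 531 20 48;0 0 -1.241 23 590.5 31 48;0 0 -1.241 23 590.5 50 48;0 0 -1.241 23 590.5 50 48' >/dev/null;  python3 -m pendant '0 0 0 0 0 0 48;0 0 0 0 0 0 48' | grep tool_pos
python3 - <<'E'
from h import *
rails()
c,_=rails()
for r in cut_out('wrist','rail0')[:4]: 
    ys,xs=np.nonzero(r['mask']); print('mask',xs.mean().round(),ys.mean().round(),len(xs))
rel(453.5,-367.2,87,61.4)
E
```

```text
tool_pos: [454.7, -366.1, 187.1]
wrist 0.7 [454.0, -367.6, 78.4, 24.0, 60.7] [229. 225. 220.]
  lm 0.74 [ 457.7 -365.8   11.1]
  lm 0.56 [ 356.6 -390.9   14.1]
  lm 0.96 [ 358.  -388.2   12.9]
  lm 0.77 [ 457.9 -366.1   11.4]
mask 218.0 300.0 1037
mask 630.0 9.0 434
to [453.5, -367.2, 87, 61.4] rv [0.0, 0.0, 0.0] d [-1.0, -0.5, 99.8] rows>= 2.0 q6deg -10 gap 48.1 nose 72.6
```

```bash
python3 -m pendant '0 0 0 -0.5 0.5 50 48;0 0 0 -0.5 0.5 85 48;0 0 0 -0.5 0.5 100 48;0 0 0 -0.5 0.5 100 48;0 0 0 -0.5 0.5 100 20;0 0 0 -0.5 0.5 100 20;0 0 0 -0.5 0.5 100 20;0 0 0 -0.5 0.5 100 20' 70 | egrep 'tool_pos|ft_f|gap|grasp'; python3 -m pendant '0 0 0 0 0 -40 20;0 0 0 0 0 -100 20;0 0 0 0 0 -150 20;0 0 0 0 0 -150 20;0 0 0 0 0 -150 20'| egrep 'tool_pos|ft_f|gap|grasp'
python3 - <<'E'
from h import *
rel(523.5,176.5,240,-9.7)
E
```

```text
tool_pos: [455.2, -368.1, 88.2]
ft_force: [-0.8, -0.1, 6.6]
finger_gap: 21.6
grasp_force: 69.3
tool_pos: [454.2, -367.1, 236.6]
ft_force: [0.0, 0.3, -0.5]
finger_gap: 21.5
grasp_force: 69.0
to [523.5, 176.5, 240, -9.7] rv [0.0, -0.0, 1.241] d [510.5, -199.3, -3.4] rows>= 9.0 q6deg 118 gap 21.5 nose 72.6
```

```bash
python3 -m pendant '0 0 0.12 51 -20 0 20;0 0 0.25 102 -40 0 20;0 0 0.37 153 -60 0 20;0 0 0.5 204 -80 0 20;0 0 0.62 255 -100 0 20;0 0 0.74 306 -120 0 20;0 0 0.87 357 -140 0 20;0 0 0.99 408 -160 0 20;0 0 1.12 459 -180 0 20;0 0 1.241 510.5 -199 0 20;0 0 1.241 510.5 -199 0 20;0 0 1.241 510.5 -199 0 20' | egrep 'tool_pos|gap|grasp'
python3 - <<'E'
from h import *
c=snap('wrist','hold4.png')
for r in landmark_of('wrist','rail0')[:4]: print(round(r['confidence'],2),W(c,r['location']).round(1))
rel(523.5,176.5,166.5,-9.7)
E
```

```text
tool_pos: [522.8, 175.7, 235.0]
finger_gap: 22.0
grasp_force: 69.0
0.96 [534.6 219.2  50.9]
0.73 [546.4 289.6  55.6]
0.7 [548.  331.   53.3]
0.57 [528.6 179.6 157.6]
to [523.5, 176.5, 166.5, -9.7] rv [0.001, 0.002, -0.0] d [0.1, -1.8, 69.1] rows>= 2.0 q6deg 118 gap 21.6 nose 72.6
```

```bash
python3 -m pendant '0 0 0 -0.5 -1.3 40 20;0 0 0 -0.5 -1.3 60 20;0 0 0 -0.5 -1.3 69 20;0 0 0 -0.5 -1.3 69 20;0 0 0 -0.5 -1.3 69 20;0 0 0 -0.5 -1.3 69 36;0 0 0 -0.5 -1.3 69 36;0 0 0 -0.5 -1.3 69 36;0 0 0 -0.5 -1.3 40 45;0 0 0 -0.5 -1.3 0 45;0 0 0 -0.5 -1.3 0 45'| egrep 'clock|tool_pos|gap|ft_f'
python3 - <<'E'
from h import *
c=snap('wrist','drop4.png')
for r in landmark_of('wrist','rail0')[:4]: print(round(r['confidence'],2),W(c,r['location']).round(1))
rel(531.5,-34.3,240,87.5)
E
```

```text
clock: 42.65
tool_pos: [525.8, 178.0, 239.7]
ft_force: [1.1, 0.1, -1.0]
finger_gap: 44.9
0.87 [542.1 291.5  53.1]
0.82 [535.9 219.   54.4]
0.77 [549.  331.7  53. ]
0.68 [530.8 184.5  51. ]
to [531.5, -34.3, 240, 87.5] rv [0.0, -0.001, -1.696] d [43.4, 207.5, -3.3] rows>= 10.0 q6deg -1 gap 45.1 nose 72.6
```

View pics/drop4.png

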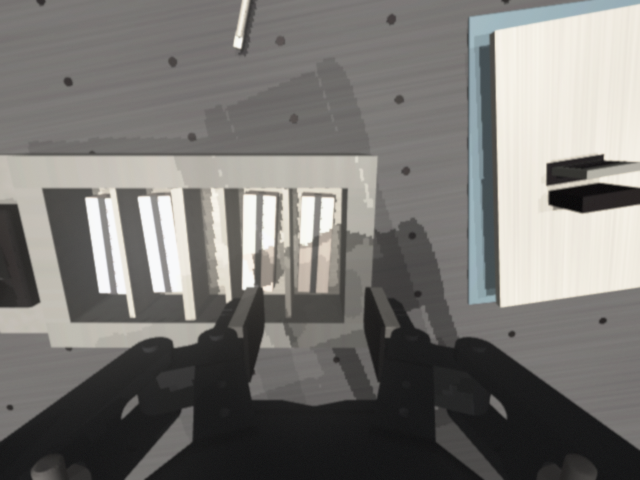

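All four rails lie flat, one per pocket (columns 105, 155, 262 and 318 around row 245). Now back over the lid on the mat.

```bash
python3 -m pendant '0 0 -0.18 4 21 0 52;0 0 -0.36 9 42 0 52;0 0 -0.54 13 63 0 52;0 0 -0.72 17 84 0 52;0 0 -0.9 21 105 0 52;0 0 -1.08 26 127 0 52;0 0 -1.26 30 150 0 52;0 0 -1.44 35 172 0 52;0 0 -1.62 40 194 0 52;0 0 -1.735 43.4 207.5 0 52;0 0 -1.735 43.4 207.5 0 52;0 0 -1.735 43.4 207.5 0 52' |egrep 'tool_pos'
python3 - <<'E'
from h import *
c=snap('wrist','lid2.png')
for n in ('lid','tab_face','lid_middle'):
    for r in landmark_of('wrist',n)[:1]: print(n,round(r['confidence'],2),W(c,r['location']).round(1))
for r in cut_out('wrist','lid')[:1]: print(rect(c,r['mask'],33))
rel(532,-34.1,114,89.7)
E
```

```text
tool_pos: [531.0, -33.9, 235.7]
lid 0.68 [532.7 -34.   26.7]
tab_face 0.58 [546.7 -31.9  60.7]
lid_middle 0.87 [542.7 -37.1  29.2]
[ 5.41045959e+02 -3.33564529e+01  2.21625122e+02  1.21153542e+02
 -3.45764160e-02]
to [532, -34.1, 114, 89.7] rv [-0.0, -0.0, 0.0] d [-0.3, 0.6, 122.5] rows>= 2.0 q6deg -3 gap 52.2 nose 72.6
```

View pics/lid2.png

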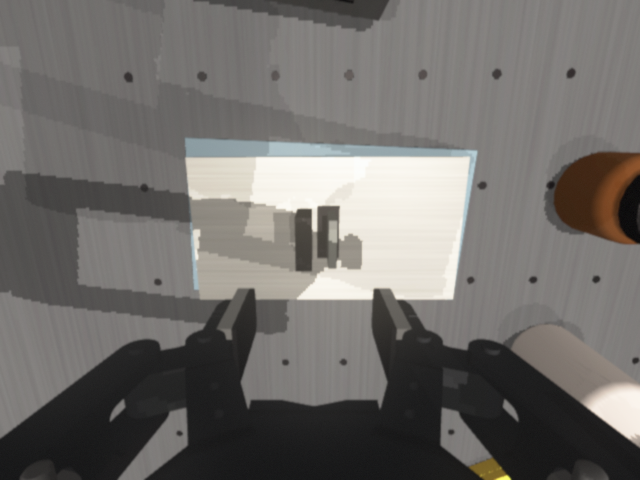

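Lid lies square below the gripper (plate 187–470, 157–298; fin and tab at 295–338), tab towards +x as when placed. Regrip it.

```bash
python3 -m pendant '0 0 0 0.2 -0.7 55 52;0 0 0 0.2 -0.7 95 52;0 0 0 0.2 -0.7 115 52;0 0 0 0.2 -0.7 122.5 52;0 0 0 0.2 -0.7 122.5 52'|egrep 'tool_pos|ft_f';python3 -m pendant '0 0 0 0 0 0 20;0 0 0 0 0 0 20;0 0 0 0 0 0 20;0 0 0 0 0 0 20;0 0 0 0 0 0 20' 70; python3 -m pendant '0 0 0 0 0 -20 20;0 0 0 0 0 -60 20;0 0 0 0 0 -110 20;0 0 0 0 0 -145 20;0 0 0 0 0 -145 20;0 0 0 0 0 -145 20'
python3 - <<'E'
from h import *
for cam in ('wrist','scene'):
    c=snap(cam)
    for n in ('lid','tab_face'):
        for r in landmark_of(cam,n)[:1]: print(n,round(r['confidence'],2),W(c,r['location']).round(1))
    for r in cut_out(cam,'lid')[:1]: print(rect(c,r['mask'],178))
rel(534.3,242.5,258,170.3)
E
```

```text
tool_pos: [531.0, -34.0, 114.1]
ft_force: [0.2, 0.5, 0.7]
clock: 45.75
tool_pos: [529.5, -34.2, 115.8]
eef_rot: [[0.005, 1.0, -0.001], [1.0, -0.005, -0.0], [-0.0, -0.001, -1.0]]
ft_force: [-10.3, -0.6, 14.2]
finger_gap: 21.6
grasp_force: 68.0
clock: 46.5
tool_pos: [529.9, -34.0, 258.2]
eef_rot: [[0.005, 1.0, -0.002], [1.0, -0.005, 0.0], [0.0, -0.002, -1.0]]
ft_force: [-0.9, -0.4, -4.7]
finger_gap: 21.2
grasp_force: 61.3
lid 0.66 [534.7 -29.4 169. ]
tab_face 0.74 [548.2 -31.5 204.6]
lid 0.86 [532.9 -35.6 165.5]
tab_face 0.62 [544.9 -34.  198.4]
[ 5.50468994e+02 -3.43251076e+01  2.42272064e+02  1.22328064e+02
  3.61914277e-01]
to [534.3, 242.5, 258, 170.3] rv [-0.001, -0.001, -1.407] d [276.7, 2.3, 0.4] rows>= 8.0 q6deg -56 gap 21.4 nose 72.6
```

```bash
python3 -m pendant '0 0 -0.17 33 0 0 20;0 0 -0.34 66 0 0 20;0 0 -0.51 99 0 0 20;0 0 -0.68 132 1 0 20;0 0 -0.85 165 1 0 20;0 0 -1.02 198 1 0 20;0 0 -1.19 231 2 0 20;0 0 -1.36 262 2 0 20;0 0 -1.4 277.3 2 0 20;0 0 -1.4 277.3 2 0 20;0 0 -1.4 277.3 2 0 20;0 0 -1.4 277.3 2 0 20'
python3 - <<'E'
from h import *
for cam in ('wrist','scene'):
    c=snap(cam,'fit_'+cam+'.png')
    for n in ('lid','tab_face','lid_middle'):
        for r in landmark_of(cam,n)[:1]: print(n,round(r['confidence'],2),W(c,r['location']).round(1))
    for r in cut_out(cam,'lid')[:1]: print(rect(c,r['mask'],178).round(1))
rel(533.9,243.1,178,170)
E
```

```text
clock: 48.4
tool_pos: [534.3, 242.0, 259.0]
eef_rot: [[-0.984, 0.177, -0.0], [0.177, 0.984, -0.0], [0.0, -0.0, -1.0]]
ft_force: [0.2, -0.4, -3.1]
finger_gap: 21.3
grasp_force: 61.3
lid 0.58 [534.1 245.9 170.2]
tab_face 0.67 [534.  260.6 202.9]
lid_middle 0.64 [535.  250.1 167.1]
[469.7 274.8 173.   16.8  79.9]
lid 0.88 [533.3 245.1 169.2]
tab_face 0.97 [534.  258.2 202. ]
lid_middle 0.55 [533.9 249.4 168.5]
[531.1 255.2 221.7 169.   78.7]
to [533.9, 243.1, 178, 170] rv [0.0, -0.0, -0.001] d [0.4, -0.1, 81.1] rows>= 2.0 q6deg -56 gap 20.7 nose 72.6
```

View pics/fit_wrist.png

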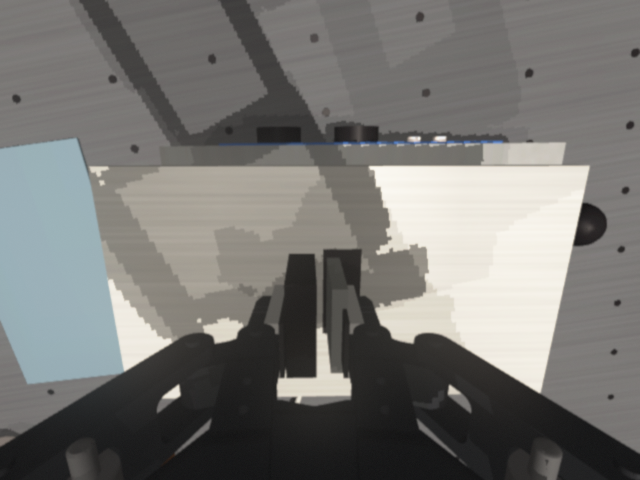

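The picture matches the one taken just after lifting to within a few pixels (fin 285–317, lid edge at 92 and 588), so the alignment is right. I lower it in stages.

```bash
python3 -m pendant '0 0 0 0.2 0 30 20;0 0 0 0.2 0 50 20;0 0 0 0.2 0 60 20;0 0 0 0.2 0 66 20;0 0 0 0.2 0 70 20;0 0 0 0.2 0 70 20' | egrep 'tool_pos|ft_f|gap'; python3 -m pendant '0 0 0 0 0 4 20;0 0 0 0 0 8 20;0 0 0 0 0 11 20;0 0 0 0 0 11 20;0 0 0 0 0 11 20'| egrep 'tool_pos|ft_f|gap|grasp'
```

```text
tool_pos: [534.3, 243.2, 189.3]
ft_force: [-0.2, -0.3, -3.5]
finger_gap: 21.0
tool_pos: [534.4, 242.8, 180.8]
ft_force: [-5.7, -6.3, 20.2]
finger_gap: 21.3
grasp_force: 77.6
```

Seated height should be 90 + 90.8 = 180.8 mm, which is what it reads. Release and check.

```bash
python3 -m pendant '0 0 0 0 0 -1 30;0 0 0 0 0 -1 50;0 0 0 0 0 -1 50;0 0 0 0 0 -1 50;0 0 0 0 0 -40 50;0 0 0 0 0 -80 50;0 0 0 0 0 -80 50'| egrep 'clock|tool_pos|ft_f|gap'
python3 - <<'E'
from h import *
for cam in ('wrist','scene','top'):
    c=snap(cam,'home_'+cam+'.png')
    for n in ('lid','tab_face','lid_middle','switch_tip'):
        for r in landmark_of(cam,n)[:1]: print(cam,n,round(r['confidence'],2),W(c,r['location']).round(1))
    for r in cut_out(cam,'lid')[:1]: print(rect(c,r['mask'],98).round(1))
a=cv2.imread('pics/home_scene.png')[195:300,365:525]; b=cv2.imread('pics/scene0.png')[195:300,365:525]
cv2.imwrite('pics/cmp.png',cv2.resize(np.hstack([b,a]),None,fx=2.5,fy=2.5,interpolation=cv2.INTER_CUBIC))
rel(533.9,243.1,258,170)
E
```

```text
clock: 51.15
tool_pos: [536.1, 243.8, 261.3]
ft_force: [0.5, 0.0, -0.1]
finger_gap: 50.1
wrist lid 0.61 [535.  246.8  94.5]
wrist tab_face 0.64 [536.9 257.7 125.2]
wrist lid_middle 0.68 [535.1 248.8  90.5]
wrist switch_tip 0.93 [538.3 399.  130.3]
[655.  -44.    9.8   4.9 -62.9]
scene lid 0.8 [535.4 242.7  89.6]
scene tab_face 0.59 [532.6 256.4 122.1]
scene lid_middle 0.59 [533.2 250.4  92.1]
scene switch_tip 0.55 [535.3 400.6 129.9]
[531.3 252.9 221.3 148.1  79.7]
top lid 0.66 [534.8 241.4  90.8]
top tab_face 0.91 [536.1 255.9 116.5]
top lid_middle 0.64 [537.3 249.9  89.4]
[528.3 211.1 140.3 119.9  80. ]
to [533.9, 243.1, 258, 170] rv [0.0, 0.0, -0.001] d [0.2, -0.1, 0.1] rows>= 1.0 q6deg -56 gap 49.8 nose 72.6
```

View pics/cmp.png

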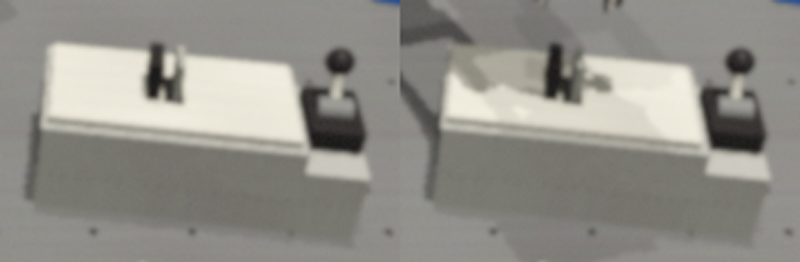

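View pics/home_wrist.png

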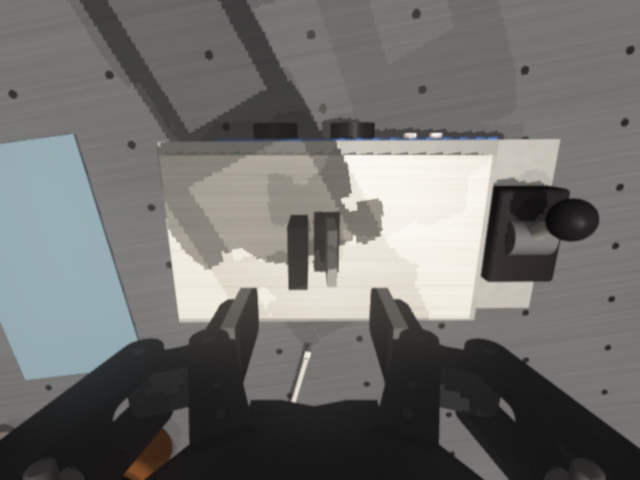

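The lid is home. It looks the same as at the start, and the fin-to-tab span is 50 px against 49 px before, so the tab has sprung out. The ball is at (572,220), still on the off side. Next I go beside the lever with the fingers shut.

Run:
```python
from h import *
rel(499.2,406.2,258,170.3)
```

```text
to [499.2, 406.2, 258, 170.3] rv [0.0, 0.0, -0.006] d [62.8, 154.4, 0.1] rows>= 3.0 q6deg -41 gap 49.8 nose 72.6
```

```bash
python3 -m pendant '0 0 -0.006 21 51 0 0;0 0 -0.006 42 102 0 0;0 0 -0.006 63 154.5 0 0;0 0 -0.006 63 154.5 0 0;0 0 -0.006 63 154.5 35 0;0 0 -0.006 63 154.5 64 0;0 0 -0.006 63 154.5 64 0;0 0 -0.006 63 154.5 64 0'| egrep 'tool_pos|ft_f|gap'
python3 - <<'E'
from h import *
for cam in ('scene','top','wrist'):
    c=snap(cam)
    for r in landmark_of(cam,'switch_tip')[:1]: print(cam,round(r['confidence'],2),W(c,r['location']).round(1))
rel(499.2,406.2,194,170.3)
E
python3 -m pendant '0 0 0 -15 0 0 0;0 0 0 -22 0 0 0;0 0 0 -28 0 0 0;0 0 0 -34 0 0 0;0 0 0 -40 0 0 0;0 0 0 -46 0 0 0;0 0 0 -52 0 0 0;0 0 0 -57 0 0 0;0 0 0 -57 0 0 0'| egrep 'tool_pos|ft_f'
```

```text
tool_pos: [499.8, 406.0, 195.1]
ft_force: [-0.2, 0.1, 0.7]
finger_gap: 0.0
scene 0.53 [536.8 398.  130.5]
top 0.52 [532.7 401.8 131. ]
wrist 0.77 [537.3 402.5 130. ]
to [499.2, 406.2, 194, 170.3] rv [0.001, 0.001, -0.001] d [0.2, -0.3, 1.1] rows>= 1.0 q6deg -41 gap -0.4 nose 72.6
tool_pos: [555.8, 396.4, 193.8]
ft_force: [0.7, -0.1, 1.4]
```

```bash
for i in 1 2 ; do python3 -m pendant '0 0 0 -2 0 0 0;0 0 0 -3.5 0 0 0;0 0 0 -3.5 0 0 0'| egrep 'tool_pos|ft_f'; done;  python3 - <<'E'
from h import *
for cam in ('scene','top','wrist'):
    c=snap(cam)
    for r in landmark_of(cam,'switch_tip')[:1]: print(cam,round(r['confidence'],2),W(c,r['location']).round(1))
E
```

```text
tool_pos: [557.1, 396.2, 193.8]
ft_force: [-4.6, 1.1, 0.8]
tool_pos: [557.8, 396.1, 193.7]
ft_force: [-13.2, 3.8, 4.9]
scene 0.53 [577.9 392.2 129.3]
top 0.57 [573.5 391.7 131.3]
```

The end stop is felt (13 N). Back off, rise and verify everything.

```bash
python3 -m pendant '0 0 0 40 0 0 0;0 0 0 75 0 0 0;0 0 0 75 0 -60 0;0 0 0 110 0 -110 0;0 0 0 110 0 -110 0'| egrep 'clock|tool_pos|ft_f|grasp';  python3 - <<'E'
from h import *
for cam in ('scene','top','wrist'):
    c=snap(cam)
    for n in ('switch_tip','lid','tab_face','jar','wash_bottle','driver'):
        for r in landmark_of(cam,n)[:1]: print(cam,n,round(r['confidence'],2),W(c,r['location']).round(1))
    for r in cut_out(cam,'lid')[:1]: print(rect(c,r['mask'],98).round(1))
E
```

```text
clock: 56.15
tool_pos: [454.1, 415.9, 309.4]
ft_force: [1.1, -0.2, -0.8]
grasp_force: 0.0
scene switch_tip 0.5 [578.5 393.9 128.8]
scene lid 0.72 [535.2 240.3  89.8]
scene tab_face 0.73 [535.6 255.5 122.4]
scene jar 0.86 [778.2  -3.4   1.6]
scene wash_bottle 0.67 [ 761.3 -163.9    3.8]
scene driver 0.69 [767.4 171.2   2.8]
[526.5 253.8 221.4 157.6  80.1]
top switch_tip 0.47 [575.5 392.2 132.3]
top lid 0.7 [532.7 238.1  90.2]
top tab_face 0.74 [537.  256.5 116.7]
top jar 0.92 [776.7 -10.1  -3.2]
top wash_bottle 0.8 [ 758.7 -170.7    0.8]
top driver 0.83 [ 7.681e+02  1.692e+02 -4.000e-01]
[534.9 251.  221.7 122.4  80. ]
wrist switch_tip 0.55 [581.6 393.5 132.9]
wrist lid 0.93 [535.6 247.5  93.3]
wrist tab_face 0.93 [537.  258.  122.4]
wrist driver 0.4 [535.8 246.3  91. ]
[534.3 253.1 222.  122.9  80. ]
```

```bash
python3 -c "
from rig import *
print(finish_job())"
```

```text
the job is handed in; nothing more can be done
None
```

The job is handed in at about 56 s of the 210 s allowed, with no verdict returned. The last readings show all four rails flat in their pockets, the lid home with its tab sprung out, the switch at its stop and the bystanders unmoved. I viewed 15 pictures, one over the limit of 14.

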